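Open the stall's combination strongbox

TASK

Open the cash strongbox on the coffee-ware stall: lead its dial by the peg left (anticlockwise) to number 7 and pause there for a second, then right to number 2 and pause for a second, then left again until you feel it come up against its stop (it may come anywhere from just before 9 to just past 11), without forcing it. Then slide the cover all the way open by its grip, gently (if it catches, the dial is not at its stop: do not force it), let go, and leave the cups, pots and bowl where they stand.

Things in the scene. Friction and masses are not known exactly. Their poses are not given: they have to be found in the camera images.
- strongbox: grey steel cash strongbox, fixed to the table, 260 x 300 x 90 mm high; origin at the centre of its underside, x towards its far long side, y to its left end (towards which the cover opens), z up. Its top carries the dial (right, near) and the sliding cover (left). Directions below are in the box's own axes.
- dial_axis (a point): the dial's upright axis, at (-45, -75) mm from the box's centre, 127 mm above the table. Steel disc, radius 49 mm, its face 102 mm above the table; on the fixed flat ring round it twelve dark ticks, every 30 degrees. The long thick tick is number 0, towards the box's +x; numbers count anticlockwise seen from above (3 at +y, 6 at -x, 9 at -y).
- crank_grip (a point): middle of the black upright finger peg on the dial, 127 mm above the table: 16 mm diameter, standing 102 to 148 mm above the table, 36 mm from the dial's axis. It spins freely on its own pin, so it can be held while it is led round the circle without turning the hand. The dial shows the number whose tick is in line with the peg (dark line on the dial).
- dial_point (a point): point of the dial on the peg's axis, 127 mm above the table; it is compared with the numbers. The dial drags (about 1.5 N at the peg), stays where left, and cannot make a full turn: it goes from about number 1 or below up to an inner stop; left (anticlockwise) raises the number. It starts between 2.4 and 6.
- mark0 (a point): place of the peg's middle when the dial shows 0 (36 mm from the axis)
- mark7 (a point): place of the peg's middle when the dial shows 7
- mark2 (a point): place of the peg's middle when the dial shows 2
- buffer: the dial's inner stop, hidden in the box: a spring buffer, 7 N per mm at the peg, 6 mm travel, met when the dial is turned left to the end. The stop comes anywhere from 8.8 to 11.2, new each time, and can only be felt; over 16 N on it breaks it. Let go, the dial springs back to where the lock is open (within 0.05 rad either way). Its pose tells nothing.
- cover (a joint): the aluminium sliding cover of the cash well, 150 x 85 x 6 mm: 0 shut, 0.070 m fully open against its end stop; it slides along the box's +y, friction about 3 N. While locked it meets the lock after about 2 mm and then yields 1 mm per 7 N.
- cover_grip (a point): middle of the cover's black upright grip bar, 127 mm above the table (bar 60 mm along the box's x, 14 mm thick along y, from 96 to 140 mm above the table)
- tongue: the cover's locking tongue, a pin of 8 mm hidden inside the box under the dial; it strikes the lock wheel's rim if the cover is pulled while the dial is not at its stop; over 16 N there breaks it. Origin at its centre.
- cup_a: bystander: white coffee cup in a metal holder, 68 mm wide, 58 mm high, origin at the centre of its underside; leave it be; it stands on the box's top, behind the dial
- pot_a: bystander: metal coffee pot, about 75 mm wide and 110 mm tall with a long thin handle towards its +y, origin at the centre of its underside; leave it be
- cup_b: bystander: white coffee cup in a metal holder, 68 mm wide, 58 mm high, origin at the centre of its underside; leave it be
- bowl_a: bystander: lidded metal sugar bowl, 94 mm wide, 97 mm tall, origin at the centre of its underside; leave it be
- cup_c: bystander: white coffee cup in a metal holder, 68 mm wide, 58 mm high, origin at the centre of its underside; leave it be
- cup_d: bystander: white coffee cup in a metal holder, 68 mm wide, 58 mm high, origin at the centre of its underside; leave it be
- pot_b: bystander: metal coffee pot, about 75 mm wide and 110 mm tall with a long thin handle towards its +y, origin at the centre of its underside; leave it be

How it is judged:
By the outcome, as a careful person would: the job done as asked, in the order asked, and still so for the second after the job is handed in, with the robot touching nothing.
It also fails if it takes over 69 s, if anything falls off the work surface, if the arm or the gripper's body presses on something with over 40 N, if the wrist force passes 120 N, or if a joint passes its speed limit or range.

ROBOT

A 6-joint arm with a two-finger parallel gripper is mounted at the origin on the work surface. World frame = base frame: x ahead of the robot, y to its left, z up, the work surface at z = 0. Lengths are in mm, angles in rad, forces in N, time in s.
With the tool pointing down it reaches from about 275 to 1000 mm from the base axis. Payload 8.4 kg.
Tool frame: the origin (TCP) lies at the very end of the fingers, on their centre line; the grasp point (between the pads) lies 19 mm behind it; z points along the fingers, x is the direction in which the jaws open and shut, and the axes are right-handed (so a half turn about z gives the same grasp; the last joint's range is limited). The gripper opens to 85 mm and grips with 20 to 120 N. Pads are 22 mm wide; open, the fingers measure 114 mm over their backs; the gripper's body (76 mm by 85 mm) begins 54 mm behind the grasp point. The pads swing forward as they close: fully open they stand 13 mm farther back than shut.
Start: joints at [-1.142, 0.353, 1.633, -0, 1.155, -0.002], TCP at [260.998, -567.898, 231.281] pointing down, gripper open.
Joint ranges: [-2.63, 2.63], [-0.92, 2.1], [0.06, 2.66], [-1.3, 4.44], [0, 2.69], [-3.02, 3.02]. Speed limits (rad/s): [2.22, 2.22, 2.79, 3.14, 3.14, 3.14].

INTERFACE

Orientations are given as [roll, pitch, yaw] about the fixed x, y, z axes, in that order (R = Rz(yaw) Ry(pitch) Rx(roll)).
In Python, from rig import r gives the robot as it stands. The module is installed in compiled form; this text tells all that it offers.
- The arm moves only by the tool apply_moves, never from a script. Its argument "targets" is a list that holds one entry, the list of rows, each a list of 7 numbers: the gripper's target within -1 to 1 (fully open at 1, half-way at 0, shut at -1), then the shift along the tool's x, y, z in cm, then the turn, a rotation vector about the tool's x, y, z in degrees. A call has 1 to 8 rows; each row is the pose to reach, as a shift and turn from the pose measured when the call began, along the tool's axes at that moment; what a row does not reach only later rows make up. A row lasts 1/10 s, in which the tool goes at most 50 mm and 8.59 degrees, less where a joint would pass 70% of its speed; a pose out of reach is approached as far as the arm can. A call with a gripper value outside its range is refused whole. The fingers move at their own pace and stop on an object; "newtons" is the grip in N (left out, the last holds). Time passes only in rows, so rows that repeat a pose let the fingers close. It gives the time, the measured TCP pose, the force and the opening at its end, in the units of the state.
- r.sense(): the state, without advancing time (a new reading comes with each control period).
- r.grab_frame(name): name is "side" or "top" or "wrist"; returns a dict with "pixels" (480x640x3 uint8, red, green, blue), "fov_y" (degrees; the focal length in pixels is half the picture's height over the tangent of half this angle, whatever the lens; pixels are square), "cx", "cy" (the principal point, pixels), "R" (3x3) and "t" (3): a world point X has camera coordinates R X + t; the wrist camera has in their place "mount" (4x4, takes a point from camera to tool coordinates, whose origin is the TCP and whose axes are the tool frame's). Camera axes: x right, y down, z forward; pixel columns grow to the right and rows downward; lengths in mm; the calibration is good to about 2 mm. The wrist camera is an equidistant fisheye: a pixel r from the principal point sees the ray r / f radians off the axis. A picture is of the moment at which its call begins: read the wrist's pose just before it. There is no depth.
- r.sign_off(): hands the job in, once; it reports no verdict.
The state is a dict: "clock": time; "qpos": joint angles; "qvel": joint speeds; "joint_efforts": joint torques, N m; "eef_pos": TCP position; "tcp_rot": TCP orientation; "contact_force": force on the tool from outside, world axes, zero at the start; "wrist_torque": the same for the moment, N m; "opening": opening from 0.0 (shut) to 1.0 (fully open).
Only numpy, scipy, OpenCV 4.12 (cv2) and the standard library are available. Lean on these libraries where they do the work, as an engineer would, in place of code of your own. Each camera call takes 0.05 s, during which the arm holds its last target. There are 200 camera calls.

## Working session

There is one attempt and no reset: what is moved stays moved. The work goes in short steps, Python scripts to look and compute and a tool call to move; the robot and the scene stay as the last step left them, time stands still between calls to the robot, and variables do not carry over. Pictures are saved under pics/ and viewed, about 8 in all and at most 12, crops included, and the job is handed in when it is done.

Besides the shell and the picture viewer there is one more tool, called after "Request:" as a command line: name --argument value ..., lists and objects as JSON in quotes. apply_moves: Moves the arm, as the interface text tells. Its arguments: {"type":"object","properties":{"targets":{"type":"array"},"newtons":{"type":"number"}},"required":["targets"]}

```bash
mkdir -p pics; cat > h.py <<'E'
import numpy as np, cv2, pickle
from rig import r
def grab(n,fn):
    s=r.sense(); f=r.grab_frame(n); f['s']=s
    cv2.imwrite(f'pics/{fn}.png',f['pixels'][:,:,::-1]); pickle.dump(f,open(f'{fn}.pkl','wb')); return f
def foc(f): return 240/np.tan(np.radians(f['fov_y'])/2)
def ray(f,u,v):
    k=foc(f); d=np.array([(u-f['cx'])/k,(v-f['cy'])/k,1.]); R=np.array(f['R']); t=np.array(f['t'])
    return -R.T@t, R.T@d
def onz(f,u,v,z):
    o,d=ray(f,u,v); return o+d*(z-o[2])/d[2]
def proj(f,X):
    c=np.array(f['R'])@X+np.array(f['t']); k=foc(f); return f['cx']+k*c[0]/c[2], f['cy']+k*c[1]/c[2]
E
python3 - <<'E'
from h import *
for n in('top','side'):
    f=grab(n,n+'0'); print(n,f['fov_y'],f['cx'],f['cy'],np.round(-np.array(f['R']).T@f['t']),np.round(f['R'],2).tolist())
print(r.sense())
E
```

```text
top 54.55258814062168 318.97808604633025 243.02200514143524 [ 460.   66. 1192.] [[0.02, -1.0, 0.03], [-0.99, -0.02, -0.12], [0.12, -0.03, -0.99]]
side 51.04533714357692 314.91719802075835 240.9883692598789 [221. 451. 757.] [[-0.73, -0.68, -0.01], [-0.51, 0.56, -0.65], [0.45, -0.47, -0.76]]
{'clock': 0.1, 'qpos': array([-1.14240452e+00,  3.53644947e-01,  1.63408309e+00,  7.94527546e-06,
        1.15520882e+00, -2.37291478e-03]), 'qvel': array([-0.0020729 , -0.00089836, -0.00367583,  0.00060039,  0.00103184,
       -0.00010642]), 'joint_efforts': array([ 6.08104783e-04, -6.06357908e+01, -3.42818213e+01, -1.00345937e-05,
        3.85900377e-03, -3.17928834e-05]), 'eef_pos': array([ 260.80992553, -567.48804625,  230.58552151]), 'tcp_rot': array([-3.14158220e+00,  1.34418243e-03, -1.14003481e+00]), 'contact_force': array([-0.13979731, -0.00178744,  0.13886718]), 'wrist_torque': array([-0.03717918, -0.01668022,  0.01343562]), 'opening': 1.0023143687137643}
```

View pics/top0.png

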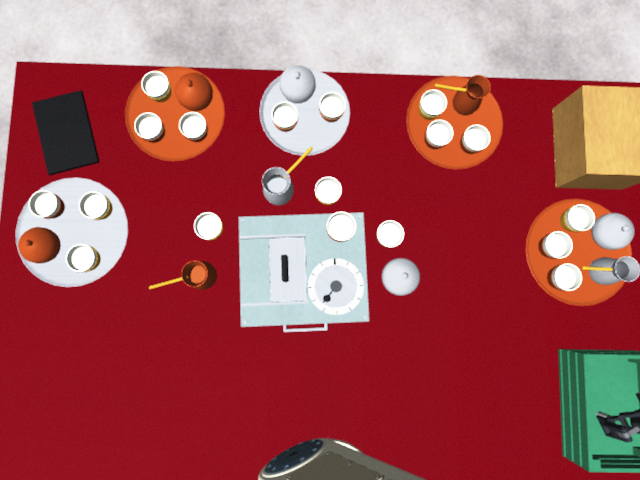

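View pics/side0.png

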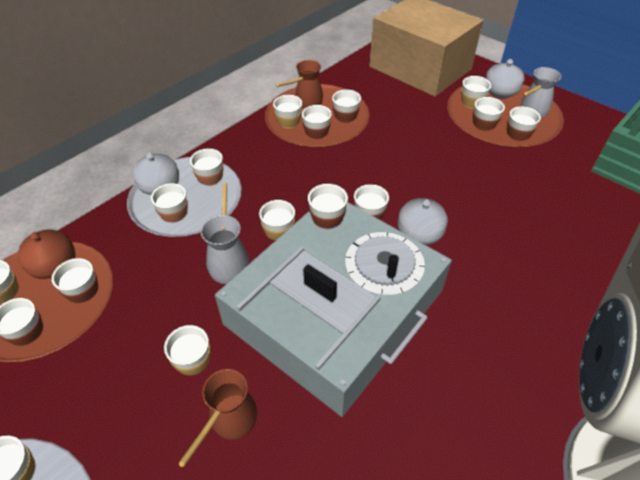

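The top view shows the box's corners near (239,217), (364,212), (369,322) and (241,327). The dial is near (336,286), its peg near (326,299), and the cover's grip near (285,268). The side view shows the peg near (393,266) and the grip near (320,283). I'll enlarge both for accurate picking.

```bash
python3 - <<'E'
from h import *
a=cv2.imread('pics/top0.png')[205:335,225:385]; b=cv2.imread('pics/side0.png')[195:415,210:460]
a=cv2.resize(a,None,fx=4.2,fy=4.2,interpolation=cv2.INTER_CUBIC)[:, :]
cv2.imwrite('pics/topc.png',a)
f=pickle.load(open('top0.pkl','rb'))
for n,(u,v),z in [('c1',(239,217),90),('c2',(364,212),90),('c3',(369,322),90),('c4',(241,327),90),('dial',(336,286.5),102),('peg',(326,299),148),('grip',(285,268),140)]:
    print(n,onz(f,u,v,z).round(1))
E
```

```text
c1 [650.3 227.2  90. ]
c2 [670.4 -72.2  90. ]
c3 [408.8 -86.4  90. ]
c4 [391.5 211.9  90. ]
dial [489.7  -6.7 102. ]
peg [460.2  18.2 148. ]
grip [527.7 111.8 140. ]
```

View pics/topc.png

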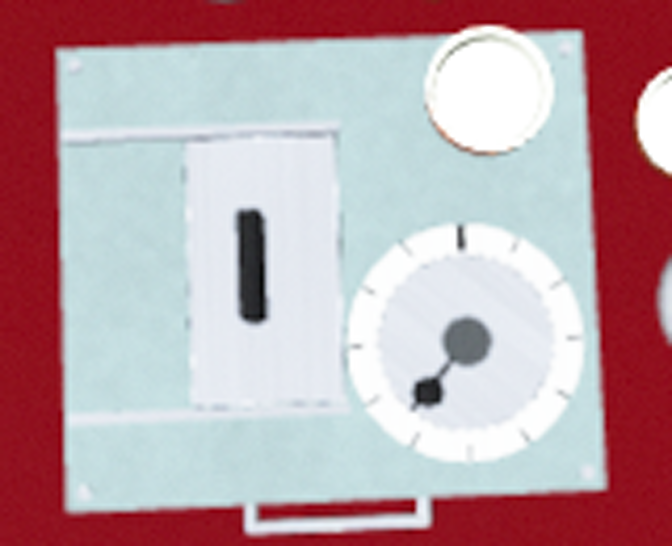

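The crop shows the box corners at crop pixels (57,47), (583,31), (606,489) and (67,512). The dial centre is at (466,342), tick 0 at (461,237), and the peg's line points to about (412,408), between 4 and 5. The cup behind the dial is at (489,90).

```bash
cat >> h.py <<'E'
def fit(L,W):
    L=np.array(L,float);W=np.array(W,float);l=L-L.mean(0);w=W-W.mean(0)
    a=np.arctan2((l[:,0]*w[:,1]-l[:,1]*w[:,0]).sum(),(l*w).sum()); R=np.array([[np.cos(a),-np.sin(a)],[np.sin(a),np.cos(a)]])
    t=W.mean(0)-R@L.mean(0); return a,R,t,W-(L@R.T+t)
E
python3 - <<'E'
from h import *
f=pickle.load(open('top0.pkl','rb'))
P=lambda x,y,z: onz(f,225+(x-1.6)/4.2,205+(y-1.6)/4.2,z)[:2]
L=[];W=[]
for p,l in [((57,47),(130,150)),((583,31),(130,-150)),((606,489),(-130,-150)),((67,512),(-130,150))]: L.append(l);W.append(P(*p,90))
a,R,t,res=fit(L,W); print('box',a,t,res.round(1).tolist())
print('dial pred',R@[-45,-75]+t,'seen@96',P(466,342,96),'102',P(466,342,102))
pg=P(428,391,148); loc=R.T@(pg-t); d=loc-[-45,-75]; print('peg',pg,loc,np.hypot(*d),np.degrees(np.arctan2(d[1],d[0]))/30)
d=R.T@(P(412,408,102)-P(466,342,102)); print('line',np.degrees(np.arctan2(d[1],d[0]))/30)
g=P(252,266,140); print('grip',g,R.T@(g-t))
print('cup_a',P(489,90,148),R.T@(P(489,90,148)-t))
g=pickle.load(open('side0.pkl','rb')); 
for n,X in [('peg',[*pg,127]),('grip',[*P(252,266,140),127]),('dial',[*(R@[-45,-75]+t),102])]: print(n,np.round(proj(g,np.array(X)),1))
E
```

```text
box 0.060229452306676076 [531.76267108  71.29948586] [[0.6, 0.4], [-0.2, -0.2], [-0.0, 0.1], [-0.4, -0.3]]
dial pred [491.35874543  -6.27320774] seen@96 [490.90174112  -6.12145134] 102 [490.73250217  -5.72804701]
peg [463.08662623  17.04756039] [-71.81710689 -50.01973321] 36.64929673228628 4.56769912266876
line 4.606392877034234
grip [527.81529125 112.61773936] [-1.45315079 41.48093818]
cup_a [625.52887515 -12.88002248] [ 88.52916208 -89.67094352]
peg [394.2 266.3]
grip [323.1 280.3]
dial [387.4 258.2]
```

```bash
cat >> h.py <<'E'
from scipy.spatial.transform import Rotation as Ro
A=0.060; B=np.array([531.7,71.3]); D=np.array([491.1,-6.2])
def b2w(x,y): return B+Ro.from_euler('z',A).as_matrix()[:2,:2]@[x,y]
def num(n,rad=36): return D+rad*np.array([np.cos(A+n*np.pi/6),np.sin(A+n*np.pi/6)])
def rel(x,y,z,yaw=A-np.pi/2):
    s=r.sense(); R=Ro.from_euler('xyz',s['tcp_rot']); T=Ro.from_euler('xyz',[np.pi,0,yaw])
    return (R.inv().apply(np.array([x,y,z])-s['eef_pos'])/10).round(2), np.degrees((R.inv()*T).as_rotvec()).round(1)
E
python3 -c "
from h import *
print(rel(463.5,16.5,215),rel(463.5,16.5,250), num(4.58))"
```

```text
(array([-44.6 , -42.8 ,   1.62]), array([ 0. ,  0.1, 21.2])) (array([-44.6 , -42.8 ,  -1.88]), array([ 0. ,  0.1, 21.2])) [463.18701463  16.5346706 ]
```

Request:
apply_moves --targets '[[[1,-2,-2,-1,0,0,3],[1,-5,-5,-2,0,0,6],[1,-8,-8,-2,0,0,9],[1,-11,-11,-2,0,0,12],[1,-14.5,-14,-2,0,0,15],[1,-18,-17.3,-2,0,0,18],[1,-21.5,-20.7,-2,0,0,21],[1,-25,-24,-2,0,0,21.2]]]'

```text
clock: 0.9
eef_pos: [374.6, -238.3, 250.8]
tcp_rot: [3.141, 0.001, -1.512]
contact_force: [1.1, 0.3, 0.5]
opening: 0.996
```

```bash
python3 -c "
from h import *
s=r.sense();print(s['clock'],s['eef_pos'],s['qpos']);print(rel(463.5,16.5,215))"
```

```text
0.9 [ 374.56580884 -238.26418331  250.84890434] [-5.70539062e-01  4.37321789e-02  1.97784740e+00  8.81889886e-04
  1.12103642e+00  9.41409828e-01]
(array([-24.91, -10.37,   3.61]), array([ 0. ,  0.1, -0.1]))
```

Request:
apply_moves --targets '[[[1,-4,-1.7,0.6,0,0,0],[1,-8,-3.4,1.2,0,0,0],[1,-12,-5,1.8,0,0,0],[1,-16,-6.7,2.4,0,0,0],[1,-20,-8.4,3,0,0,0],[1,-23.5,-9.8,3.6,0,0,0],[1,-24.9,-10.4,3.6,0,0,0],[1,-24.9,-10.4,3.6,0,0,0]]]'

```text
clock: 1.7
eef_pos: [464.1, 18.2, 214.7]
tcp_rot: [3.141, 0.002, -1.509]
contact_force: [-0.2, -1.0, -0.1]
opening: 1.0
```

```bash
python3 -c "
from h import *
f=grab('wrist','w1');s=f['s'];print(s['clock'],s['eef_pos'],s['contact_force'],f['fov_y'],f['cx'],f['cy'],np.round(f['mount'],3).tolist())
print(rel(463.5,16.5,110))
M=np.linalg.inv(f['mount']);k=foc(f);R=Ro.from_euler('xyz',s['tcp_rot'])
for X in [[463.2,16.5,148],[*D,102],[*num(0,55),100],[*num(3,55),100],[*num(6,55),100]]:
  c=M@[*R.inv().apply(np.array(X)-s['eef_pos']),1];th=np.arctan2(np.hypot(c[0],c[1]),c[2]);q=c[:2]/np.hypot(*c[:2])*th*k;print((q+[f['cx'],f['cy']]).round(1))
"
```

```text
1.7 [464.13602103  18.2436933  214.74161401] [-0.24546664 -1.04263092 -0.05911863] 65.70646984690485 316.7501966077113 240.51126847248835 [[1.0, -0.0, -0.0, -0.581], [0.0, 0.945, 0.326, -83.268], [0.0, -0.326, 0.945, -142.035], [0.0, 0.0, 0.0, 1.0]]
(array([7.000e-02, 1.000e-02, 1.048e+01]), array([0.1, 0.1, 0. ]))
[320.7 259.5]
[354.9 199.9]
[356.2 121.4]
[277.1 199.2]
[352.2 270.6]
```

View pics/w1.png

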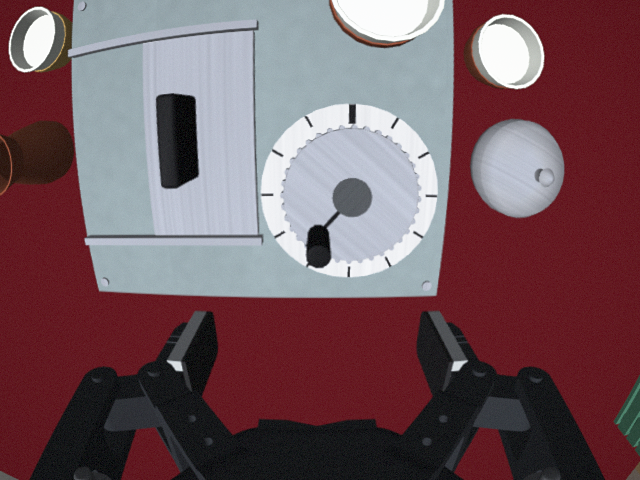

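The wrist view shows the peg top at (318,257) and the dial centre at (352,197). Both sit about 3 px (2 mm) left of and above where I predicted, so I'll move the axis estimate to about (492,-5). The hand is already above the peg, so I go down and close.

Request:
apply_moves --targets '[[[1,0,0,3,0,0,0],[1,0,0,6,0,0,0],[0.2,0,0,9,0,0,0],[0,0,0,10.6,0,0,0],[-1,0,0,10.6,0,0,0],[-1,0,0,10.6,0,0,0],[-1,0,0,10.6,0,0,0],[-1,0,0,10.6,0,0,0]]]' --newtons 25

```text
clock: 2.55
eef_pos: [463.9, 17.0, 109.8]
tcp_rot: [-3.142, 0.001, -1.51]
contact_force: [-1.6, 0.4, 2.6]
opening: 0.179
```

```bash
python3 -c "
from h import *
s=r.sense();print(s)"
```

```text
{'clock': 2.55, 'qpos': array([3.26140716e-02, 2.72904107e-01, 2.07570074e+00, 1.42066563e-03,
       7.92941733e-01, 1.54193672e+00]), 'qvel': array([ 0.00229498,  0.00224431,  0.00158363, -0.00462876, -0.00335655,
        0.00062594]), 'joint_efforts': array([ 1.47142913e-02, -4.42312074e+01, -2.53265870e+01,  1.48678394e-01,
       -5.54546211e-01, -5.72679521e-03]), 'eef_pos': array([463.94332859,  16.98428127, 109.83746273]), 'tcp_rot': array([-3.14151790e+00,  1.01042111e-03, -1.51031954e+00]), 'contact_force': array([-1.58394052,  0.35711026,  2.56545711]), 'wrist_torque': array([-0.14654818,  0.24956087,  0.04842314]), 'opening': 0.17904491850257884}
```

```bash
cat >> h.py <<'E'
D=np.array([491.8,-5.6])
def show():
    s=r.sense(); p=s['eef_pos'][:2]-D; a=np.arctan2(p[1],p[0]); F=s['contact_force']
    print('t %.2f n %.3f rad %.1f z %.1f Ftan(ccw) %.2f Frad %.2f Fz %.1f op %.2f'%(s['clock'],(np.degrees(a-A)/30)%12,np.hypot(*p),s['eef_pos'][2],-F[0]*np.sin(a)+F[1]*np.cos(a),F[0]*np.cos(a)+F[1]*np.sin(a),F[2],s['opening']))
def plan(*ns,z=109.8,rad=36):
    print([[-1,*rel(*num(n,rad),z)[0].tolist(),*rel(*num(n,rad),z)[1].tolist()] for n in ns])
E
python3 -c "
from h import *
show();plan(4.8,5.05,5.35,5.65,5.95,6.25,6.55,6.8)"
```

```text
t 2.55 n 4.584 rad 35.9 z 109.8 Ftan(ccw) 0.72 Frad 1.46 Fz 2.6 op 0.18
[[-1, 0.31, 0.27, 0.0, -0.0, 0.1, 0.0], [-1, 0.7, 0.52, 0.0, -0.0, 0.1, 0.0], [-1, 1.22, 0.75, 0.0, -0.0, 0.1, 0.0], [-1, 1.76, 0.9, 0.0, -0.0, 0.1, 0.0], [-1, 2.33, 0.95, 0.0, -0.0, 0.1, 0.0], [-1, 2.89, 0.93, 0.0, -0.0, 0.1, 0.0], [-1, 3.44, 0.81, 0.0, -0.0, 0.1, 0.0], [-1, 3.89, 0.65, -0.0, -0.0, 0.1, 0.0]]
```

Request:
apply_moves --targets '[[[-1,0.31,0.27,0,0,0,0],[-1,0.7,0.52,0,0,0,0],[-1,1.22,0.75,0,0,0,0],[-1,1.76,0.9,0,0,0,0],[-1,2.33,0.95,0,0,0,0],[-1,2.89,0.93,0,0,0,0],[-1,3.44,0.81,0,0,0,0],[-1,3.89,0.65,0,0,0,0]]]'

```text
clock: 3.35
eef_pos: [461.1, -22.4, 110.1]
tcp_rot: [-3.139, 0.002, -1.511]
contact_force: [8.3, 6.7, -8.8]
opening: 0.177
```

```bash
python3 -c "
from h import *
show();plan(6.9,7)"
```

```text
t 3.35 n 6.843 rad 35.0 z 110.1 Ftan(ccw) -1.92 Frad -10.50 Fz -8.8 op 0.18
[[-1, 0.14, 0.05, 0.03, -0.2, 0.1, -0.0], [-1, 0.31, -0.04, 0.03, -0.2, 0.1, -0.0]]
```

```bash
echo 'D=np.array([492.6,-5.1])' >>h.py; python3 -c "
from h import *
show();plan(6.93,7)"
```

```text
t 3.35 n 6.846 rad 35.9 z 110.1 Ftan(ccw) -1.91 Frad -10.50 Fz -8.8 op 0.18
[[-1, 0.15, -0.06, 0.03, -0.2, 0.1, -0.0], [-1, 0.26, -0.13, 0.03, -0.2, 0.1, -0.0]]
```

Request:
apply_moves --targets '[[[-1,0.15,-0.06,0,0,0,0],[-1,0.27,-0.13,0,0,0,0],[-1,0.27,-0.13,0,0,0,0],[-1,0.27,-0.13,0,0,0,0]]]'

```text
clock: 3.75
eef_pos: [463.1, -25.2, 110.1]
tcp_rot: [-3.138, 0.002, -1.512]
contact_force: [4.6, 2.5, -8.2]
opening: 0.178
```

```bash
python3 -c "
from h import *
show();plan(7)
f=grab('wrist','w2');g=f['pixels'][100:460,140:500,::-1];cv2.imwrite('pics/w2c.png',cv2.resize(g,None,fx=1.6,fy=1.6,interpolation=cv2.INTER_CUBIC))"
```

```text
t 3.75 n 7.028 rad 35.7 z 110.1 Ftan(ccw) 0.52 Frad -5.25 Fz -8.2 op 0.18
[[-1, -0.03, 0.05, 0.03, -0.2, 0.1, -0.1]]
```

View pics/w2c.png

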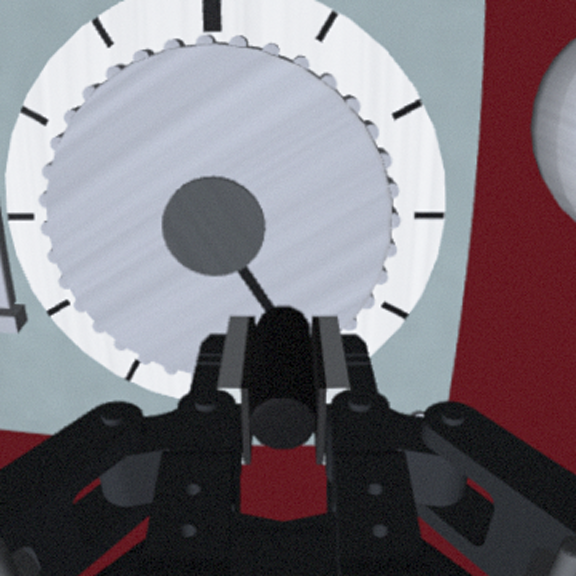

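The dial line runs from the hub at crop (213,226) to about (269,307), close to 7. I'll cast the ticks and the line onto the dial plane to check the number.

```bash
cat >> h.py <<'E'
def wz(f,u,v,z):
    k=foc(f);q=np.array([u-f['cx'],v-f['cy']]);th=np.hypot(*q)/k;e=q/np.hypot(*q);M=np.array(f['mount']);s=f['s']
    d=np.array([*(np.sin(th)*e),np.cos(th)]);R=Ro.from_euler('xyz',s['tcp_rot'])
    o=s['eef_pos']+R.apply(M[:3,3]);d=R.apply(M[:3,:3]@d);return (o+d*(z-o[2])/d[2])[:2]
E
python3 - <<'E'
from h import *
f=pickle.load(open('w2.pkl','rb'));P=lambda x,y,z:wz(f,140+x/1.6,100+y/1.6,z)
T={1:(326,27),11:(103,32),3:(21,216),9:(429,215),5:(133,370),0:(212,14),10:(407,109),2:(34,116),4:(58,307),8:(395,311)}
for z in(96,99,102):
    a,R,t,res=fit([[57*np.cos(n*np.pi/6),57*np.sin(n*np.pi/6)] for n in T],[P(*p,z) for p in T.values()])
    print(z,a,t,np.abs(res).max())
    for q in[(213,226),(242,270),(255,288),(268,306)]:
        d=R.T@(P(*q,102)-t);print('  ',d.round(1),(np.degrees(np.arctan2(d[1],d[0]))/30)%12)
    d=R.T@(P(268,306,102)-P(242,270,102));print((np.degrees(np.arctan2(d[1],d[0]))/30)%12)
E
```

```text
96 0.06124388443937619 [494.05780688  -4.40322915] 57.991335515990166
   [-1.   0.5] 5.208056046473418
   [-13.9  -7. ] 6.896005471211918
   [-19.3 -10.5] 6.9508688659461395
   [-24.9 -14.1] 6.980364820244498
7.0803736288149475
99 0.061243884439376034 [494.84700596  -4.76979051] 57.43382027178813
   [-1.8  0.9] 5.140758527704117
   [-14.6  -6.6] 6.8108989327813765
   [-20.1 -10.1] 6.888910071815158
   [-25.7 -13.6] 6.932025273248061
7.0803736288149475
102 0.06124388443937628 [495.63620505  -5.13635187] 56.87630502758607
   [-2.6  1.3] 5.114106690055383
   [-15.4  -6.2] 6.731191015461391
   [-20.9  -9.7] 6.829634385275961
   [-26.5 -13.2] 6.885259253258103
7.0803736288149475
```

The number reads about 7.0: the geometry gives 7.03 and the line from the hub gives 7.03. I had swapped the labels of ticks 1 and 11, but that swap is symmetric and hardly affects the angle. Now I hold here for over a second.

Request:
apply_moves --targets '[[[-1,-0.03,0,0,0,0,0],[-1,-0.03,0,0,0,0,0],[-1,-0.03,0,0,0,0,0],[-1,-0.03,0,0,0,0,0],[-1,-0.03,0,0,0,0,0],[-1,-0.03,0,0,0,0,0],[-1,-0.03,0,0,0,0,0],[-1,-0.03,0,0,0,0,0]]]'

```text
clock: 4.6
eef_pos: [463.0, -24.9, 110.0]
tcp_rot: [-3.138, 0.002, -1.512]
contact_force: [2.8, 0.8, -8.0]
opening: 0.177
```

Request:
apply_moves --targets '[[[-1,0,0,0,0,0,0],[-1,0,0,0,0,0,0],[-1,0,0,0,0,0,0],[-1,0,0,0,0,0,0],[-1,0,0,0,0,0,0],[-1,0,0,0,0,0,0]]]'

```text
clock: 5.2
eef_pos: [463.0, -24.9, 110.1]
tcp_rot: [-3.138, 0.002, -1.512]
contact_force: [3.2, 0.1, -6.6]
opening: 0.181
```

```bash
python3 -c "
from h import *
show();plan(6.85,6.55,6.25,5.95,5.65,5.35,5.05,4.75)"
```

```text
t 5.20 n 7.012 rad 35.6 z 110.1 Ftan(ccw) 1.74 Frad -2.71 Fz -6.6 op 0.18
[[-1, -0.25, 0.18, 0.03, -0.2, 0.1, -0.0], [-1, -0.78, 0.38, 0.03, -0.2, 0.1, -0.0], [-1, -1.33, 0.5, 0.03, -0.2, 0.1, -0.0], [-1, -1.89, 0.53, 0.03, -0.2, 0.1, -0.0], [-1, -2.46, 0.47, 0.03, -0.2, 0.1, -0.0], [-1, -3.0, 0.32, 0.03, -0.2, 0.1, -0.0], [-1, -3.52, 0.1, 0.03, -0.2, 0.1, -0.0], [-1, -3.99, -0.21, 0.04, -0.2, 0.1, -0.0]]
```

Request:
apply_moves --targets '[[[-1,-0.25,0.16,0,0,0,0],[-1,-0.78,0.36,0,0,0,0],[-1,-1.33,0.48,0,0,0,0],[-1,-1.89,0.52,0,0,0,0],[-1,-2.46,0.46,0,0,0,0],[-1,-3.0,0.32,0,0,0,0],[-1,-3.52,0.1,0,0,0,0],[-1,-3.99,-0.21,0,0,0,0]]]'

```text
clock: 6.0
eef_pos: [462.5, 15.2, 110.1]
tcp_rot: [-3.138, 0.001, -1.511]
contact_force: [4.2, -4.4, -8.1]
opening: 0.18
```

```bash
python3 -c "
from h import *
show();plan(4.5,4.2,3.9,3.55,3.2,2.85,2.5,2.25)"
```

```text
t 6.00 n 4.751 rad 36.3 z 110.1 Ftan(ccw) 1.30 Frad -5.91 Fz -8.1 op 0.18
[[-1, -0.33, -0.34, 0.03, -0.2, 0.1, 0.0], [-1, -0.7, -0.77, 0.03, -0.2, 0.1, 0.0], [-1, -1.0, -1.25, 0.03, -0.2, 0.1, 0.0], [-1, -1.24, -1.86, 0.04, -0.2, 0.1, 0.0], [-1, -1.37, -2.51, 0.04, -0.2, 0.1, 0.0], [-1, -1.38, -3.17, 0.04, -0.2, 0.1, 0.0], [-1, -1.27, -3.82, 0.04, -0.2, 0.1, 0.0], [-1, -1.12, -4.26, 0.04, -0.2, 0.1, 0.0]]
```

Request:
apply_moves --targets '[[[-1,-0.33,-0.38,0,0,0,0],[-1,-0.7,-0.82,0,0,0,0],[-1,-1.0,-1.3,0,0,0,0],[-1,-1.22,-1.9,0,0,0,0],[-1,-1.35,-2.55,0,0,0,0],[-1,-1.36,-3.2,0,0,0,0],[-1,-1.25,-3.85,0,0,0,0],[-1,-1.1,-4.3,0,0,0,0]]]'

```text
clock: 6.8
eef_pos: [505.5, 29.0, 110.1]
tcp_rot: [-3.138, 0.001, -1.511]
contact_force: [-0.9, 2.6, -6.0]
opening: 0.179
```

```bash
python3 -c "
from h import *
show();plan(2.1,2)"
```

```text
t 6.80 n 2.194 rad 36.4 z 110.1 Ftan(ccw) 1.78 Frad 2.06 Fz -6.0 op 0.18
[[-1, 0.11, -0.14, 0.03, -0.2, 0.1, -0.0], [-1, 0.2, -0.31, 0.03, -0.2, 0.1, -0.0]]
```

```bash
echo 'D=np.array([493.1,-4.8])' >>h.py; python3 -c "
from h import *
show();plan(2.1,2)"
```

```text
t 6.80 n 2.213 rad 36.0 z 110.1 Ftan(ccw) 1.76 Frad 2.08 Fz -6.0 op 0.18
[[-1, 0.09, -0.19, 0.03, -0.2, 0.1, -0.0], [-1, 0.18, -0.36, 0.03, -0.2, 0.1, -0.0]]
```

Request:
apply_moves --targets '[[[-1,0.09,-0.19,0,0,0,0],[-1,0.18,-0.36,0,0,0,0],[-1,0.18,-0.36,0,0,0,0],[-1,0.18,-0.36,0,0,0,0]]]'

```text
clock: 7.2
eef_pos: [509.7, 27.1, 110.2]
tcp_rot: [-3.137, 0.001, -1.511]
contact_force: [2.8, 1.0, -7.5]
opening: 0.178
```

```bash
python3 -c "
from h import *
show();plan(2)
f=grab('wrist','w3');g=f['pixels'][130:480,140:500,::-1];cv2.imwrite('pics/w3c.png',cv2.resize(g,None,fx=1.6,fy=1.6,interpolation=cv2.INTER_CUBIC))"
```

```text
t 7.20 n 1.970 rad 36.0 z 110.2 Ftan(ccw) -1.99 Frad 2.21 Fz -7.5 op 0.18
[[-1, -0.03, 0.05, 0.04, -0.3, 0.1, -0.0]]
```

View pics/w3c.png

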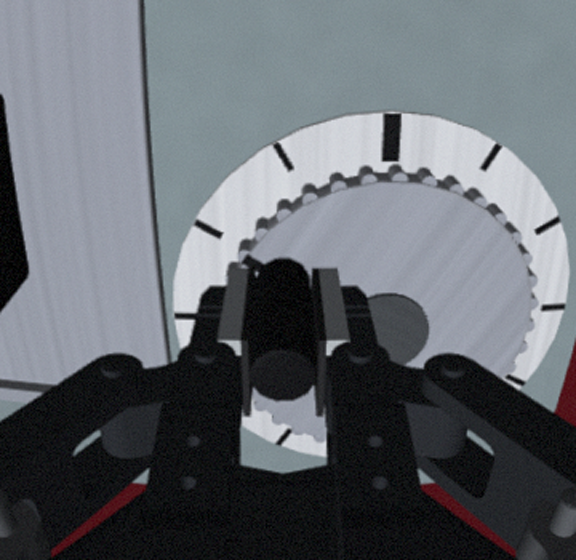

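The dial line's tip shows at crop (252,263) beside the peg, and tick 2 is at (208,229). I'll check the number by casting these onto the dial plane.

```bash
python3 - <<'E'
from h import *
f=pickle.load(open('w3.pkl','rb'));P=lambda x,y,z:wz(f,140+x/1.6,130+y/1.6,z)
T={1:(284,156),11:(491,156),3:(187,316),9:(553,307),5:(284,437),0:(392,137),10:(548,226),2:(208,229),8:(516,379)}
for z in(96,99):
    a,R,t,res=fit([[57*np.cos(n*np.pi/6),57*np.sin(n*np.pi/6)] for n in T],[P(*p,z) for p in T.values()])
    print(z,a,t,np.abs(res).max())
    for q in[(390,330),(246,259),(257,267)]:
        d=R.T@(P(*q,102)-t);print('  ',d.round(1),(np.degrees(np.arctan2(d[1],d[0]))/30)%12)
    d=R.T@(P(246,259,102)-P(257,267,102));print((np.degrees(np.arctan2(d[1],d[0]))/30)%12)
E
```

```text
96 0.06175416033100612 [495.68570356  -3.28527931] 2.950654728190223
   [-2.  -2.5] 7.678442578462028
   [22.7 40.5] 2.0245049400358277
   [20.2 37.4] 2.0569538344465803
1.6764230882226643
99 0.061754160331005975 [497.243975    -2.57378667] 1.7774794440041148
   [-3.6 -3.1] 7.339210040451871
   [21.1 39.9] 2.070849549012627
   [18.6 36.8] 2.108704165005827
1.6764230882226647
```

The image puts the dial at about 2.0 (hub to tip 60.1°), and geometry gives 1.97. I hold for over a second.

Request:
apply_moves --targets '[[[-1,-0.01,0.03,0,0,0,0],[-1,-0.01,0.03,0,0,0,0],[-1,-0.01,0.03,0,0,0,0],[-1,-0.01,0.03,0,0,0,0],[-1,-0.01,0.03,0,0,0,0],[-1,-0.01,0.03,0,0,0,0],[-1,-0.01,0.03,0,0,0,0],[-1,-0.01,0.03,0,0,0,0]]]'

```text
clock: 8.05
eef_pos: [509.3, 27.3, 110.2]
tcp_rot: [-3.137, 0.001, -1.511]
contact_force: [2.3, 1.9, -8.2]
opening: 0.179
```

Request:
apply_moves --targets '[[[-1,0,0,0,0,0,0],[-1,0,0,0,0,0,0],[-1,0,0,0,0,0,0],[-1,0,0,0,0,0,0],[-1,0,0,0,0,0,0],[-1,0,0,0,0,0,0]]]'

```text
clock: 8.65
eef_pos: [509.3, 27.3, 110.2]
tcp_rot: [-3.137, 0.001, -1.511]
contact_force: [2.6, -0.1, -7.5]
opening: 0.176
```

```bash
python3 -c "
from h import *
show();plan(2.2,2.5,2.85,3.2,3.55,3.9,4.25,4.6)"
```

```text
t 8.65 n 1.992 rad 35.9 z 110.2 Ftan(ccw) -2.38 Frad 1.12 Fz -7.5 op 0.18
[[-1, -0.18, 0.35, 0.03, -0.3, 0.1, -0.0], [-1, -0.37, 0.88, 0.03, -0.3, 0.1, -0.0], [-1, -0.48, 1.53, 0.03, -0.3, 0.1, -0.0], [-1, -0.47, 2.19, 0.03, -0.3, 0.1, -0.0], [-1, -0.35, 2.83, 0.02, -0.3, 0.1, -0.0], [-1, -0.1, 3.44, 0.02, -0.3, 0.1, -0.0], [-1, 0.25, 4.0, 0.02, -0.3, 0.1, -0.0], [-1, 0.7, 4.49, 0.01, -0.3, 0.1, -0.0]]
```

Request:
apply_moves --targets '[[[-1,-0.18,0.35,0,0,0,0],[-1,-0.37,0.88,0,0,0,0],[-1,-0.48,1.53,0,0,0,0],[-1,-0.47,2.19,0,0,0,0],[-1,-0.35,2.83,0,0,0,0],[-1,-0.1,3.44,0,0,0,0],[-1,0.25,4.0,0,0,0,0],[-1,0.7,4.49,0,0,0,0]]]'

```text
clock: 9.45
eef_pos: [464.2, 17.3, 110.0]
tcp_rot: [-3.137, 0.001, -1.511]
contact_force: [1.8, 0.9, -5.0]
opening: 0.175
```

```bash
python3 -c "
from h import *
show();plan(4.9,5.2,5.55,5.9,6.25,6.6,6.95,7.3)"
```

```text
t 9.45 n 4.638 rad 36.4 z 110.0 Ftan(ccw) -1.81 Frad -0.87 Fz -5.0 op 0.17
[[-1, 0.42, 0.27, 0.02, -0.2, 0.1, -0.0], [-1, 0.92, 0.54, 0.02, -0.2, 0.1, -0.0], [-1, 1.54, 0.75, 0.02, -0.2, 0.1, -0.0], [-1, 2.19, 0.84, 0.02, -0.2, 0.1, -0.0], [-1, 2.85, 0.82, 0.02, -0.2, 0.1, -0.0], [-1, 3.49, 0.67, 0.02, -0.2, 0.1, -0.0], [-1, 4.1, 0.41, 0.02, -0.2, 0.1, -0.0], [-1, 4.65, 0.05, 0.02, -0.2, 0.1, -0.0]]
```

Request:
apply_moves --targets '[[[-1,0.42,0.27,0,0,0,0],[-1,0.92,0.54,0,0,0,0],[-1,1.54,0.75,0,0,0,0],[-1,2.19,0.84,0,0,0,0],[-1,2.85,0.82,0,0,0,0],[-1,3.49,0.67,0,0,0,0],[-1,4.1,0.41,0,0,0,0],[-1,4.65,0.05,0,0,0,0]]]'

```text
clock: 10.25
eef_pos: [466.9, -29.7, 110.0]
tcp_rot: [-3.137, 0.001, -1.511]
contact_force: [0.8, 3.4, -4.2]
opening: 0.178
```

```bash
python3 -c "
from h import *
show();plan(7.5,7.7,7.9,8.1,8.25,8.4,8.5,8.6)"
```

```text
t 10.25 n 7.334 rad 36.1 z 110.0 Ftan(ccw) -1.95 Frad -2.90 Fz -4.2 op 0.18
[[-1, 0.22, -0.22, 0.02, -0.2, 0.1, -0.0], [-1, 0.47, -0.5, 0.02, -0.2, 0.1, -0.0], [-1, 0.69, -0.81, 0.02, -0.2, 0.1, -0.0], [-1, 0.88, -1.13, 0.02, -0.2, 0.1, -0.0], [-1, 1.0, -1.39, 0.02, -0.2, 0.1, -0.0], [-1, 1.1, -1.66, 0.02, -0.2, 0.1, -0.0], [-1, 1.15, -1.84, 0.02, -0.2, 0.1, -0.0], [-1, 1.2, -2.02, 0.02, -0.2, 0.1, -0.0]]
```

Request:
apply_moves --targets '[[[-1,0.22,-0.22,0,0,0,0],[-1,0.47,-0.5,0,0,0,0],[-1,0.69,-0.81,0,0,0,0],[-1,0.88,-1.13,0,0,0,0],[-1,1.0,-1.39,0,0,0,0],[-1,1.1,-1.66,0,0,0,0],[-1,1.15,-1.84,0,0,0,0],[-1,1.2,-2.02,0,0,0,0]]]'

```text
clock: 11.05
eef_pos: [487.8, -40.3, 110.0]
tcp_rot: [-3.138, 0.002, -1.511]
contact_force: [-0.5, 3.3, -3.4]
opening: 0.182
```

```bash
python3 -c "
from h import *
show()
R=Ro.from_euler('xyz',r.sense()['tcp_rot'])
for n in np.arange(8.6,11.4,.12): print('%.2f'%n,(R.inv().apply([*(num(n+.12)-num(n)),0])/10).round(2)[:2],end=' ')
plan(8.7,8.75)"
```

```text
t 11.05 n 8.600 rad 35.9 z 110.0 Ftan(ccw) -1.01 Frad -3.19 Fz -3.4 op 0.18
8.60 [ 0.04 -0.22] 8.72 [ 0.03 -0.22] 8.84 [ 0.01 -0.23] 8.96 [-0.   -0.23] 9.08 [-0.02 -0.23] 9.20 [-0.03 -0.22] 9.32 [-0.04 -0.22] 9.44 [-0.06 -0.22] 9.56 [-0.07 -0.21] 9.68 [-0.09 -0.21] 9.80 [-0.1 -0.2] 9.92 [-0.11 -0.2 ] 10.04 [-0.12 -0.19] 10.16 [-0.13 -0.18] 10.28 [-0.15 -0.17] 10.40 [-0.16 -0.16] 10.52 [-0.17 -0.15] 10.64 [-0.18 -0.14] 10.76 [-0.18 -0.13] 10.88 [-0.19 -0.12] 11.00 [-0.2  -0.11] 11.12 [-0.21 -0.09] 11.24 [-0.21 -0.08] 11.36 [-0.22 -0.07] [[-1, 0.04, -0.18, 0.02, -0.2, 0.1, -0.0], [-1, 0.06, -0.28, 0.02, -0.2, 0.1, -0.0]]
```

Request:
apply_moves --targets '[[[-1,0.02,-0.12,0,0,0,0],[-1,0.04,-0.22,0,0,0,0],[-1,0.04,-0.22,0,0,0,0]]]'

```text
clock: 11.35
eef_pos: [490.2, -40.5, 110.0]
tcp_rot: [-3.137, 0.002, -1.511]
contact_force: [0.1, 3.6, -4.4]
opening: 0.177
```

```bash
python3 -c "
from h import *
show()"
```

```text
t 11.35 n 8.728 rad 35.8 z 110.0 Ftan(ccw) -0.20 Frad -3.64 Fz -4.4 op 0.18
```

Request:
apply_moves --targets '[[[-1,0.02,-0.12,0,0,0,0],[-1,0.03,-0.22,0,0,0,0],[-1,0.03,-0.22,0,0,0,0]]]'

```text
clock: 11.65
eef_pos: [492.4, -40.6, 110.0]
tcp_rot: [-3.137, 0.002, -1.511]
contact_force: [-0.2, 3.0, -3.5]
opening: 0.18
```

```bash
python3 -c "
from h import *
show()"
```

```text
t 11.65 n 8.850 rad 35.9 z 110.0 Ftan(ccw) -0.29 Frad -3.01 Fz -3.5 op 0.18
```

Request:
apply_moves --targets '[[[-1,0,-0.12,0,0,0,0],[-1,0.01,-0.22,0,0,0,0],[-1,0.01,-0.22,0,0,0,0]]]'

```text
clock: 11.95
eef_pos: [494.8, -40.6, 110.0]
tcp_rot: [-3.137, 0.002, -1.511]
contact_force: [-1.5, 3.9, -4.0]
opening: 0.181
```

Request:
apply_moves --targets '[[[-1,0,-0.12,0,0,0,0],[-1,-0.01,-0.22,0,0,0,0],[-1,-0.01,-0.22,0,0,0,0]]]'

```text
clock: 12.25
eef_pos: [497.2, -40.4, 110.0]
tcp_rot: [-3.137, 0.002, -1.511]
contact_force: [-1.0, 3.0, -3.4]
opening: 0.181
```

Request:
apply_moves --targets '[[[-1,-0.01,-0.12,0,0,0,0],[-1,-0.03,-0.22,0,0,0,0],[-1,-0.03,-0.22,0,0,0,0]]]'

```text
clock: 12.55
eef_pos: [499.6, -40.0, 110.0]
tcp_rot: [-3.137, 0.002, -1.511]
contact_force: [-1.7, 2.7, -3.4]
opening: 0.178
```

Request:
apply_moves --targets '[[[-1,-0.02,-0.12,0,0,0,0],[-1,-0.04,-0.22,0,0,0,0],[-1,-0.04,-0.22,0,0,0,0]]]'

```text
clock: 12.85
eef_pos: [501.9, -39.4, 110.0]
tcp_rot: [-3.137, 0.002, -1.511]
contact_force: [-1.0, 2.2, -3.1]
opening: 0.181
```

```bash
python3 -c "
from h import *
show()"
```

```text
t 12.85 n 9.360 rad 35.7 z 110.0 Ftan(ccw) -0.47 Frad -2.36 Fz -3.1 op 0.18
```

Request:
apply_moves --targets '[[[-1,-0.02,-0.12,0,0,0,0],[-1,-0.05,-0.21,0,0,0,0],[-1,-0.05,-0.21,0,0,0,0]]]'

```text
clock: 13.15
eef_pos: [504.1, -38.8, 110.0]
tcp_rot: [-3.137, 0.002, -1.511]
contact_force: [-0.9, 1.2, -3.5]
opening: 0.176
```

Request:
apply_moves --targets '[[[-1,-0.03,-0.12,0,0,0,0],[-1,-0.06,-0.21,0,0,0,0],[-1,-0.06,-0.21,0,0,0,0]]]'

```text
clock: 13.45
eef_pos: [506.3, -38.0, 110.0]
tcp_rot: [-3.136, 0.002, -1.511]
contact_force: [-1.5, 2.9, -3.9]
opening: 0.178
```

Request:
apply_moves --targets '[[[-1,-0.04,-0.11,0,0,0,0],[-1,-0.08,-0.21,0,0,0,0],[-1,-0.08,-0.21,0,0,0,0]]]'

```text
clock: 13.75
eef_pos: [508.6, -37.0, 110.0]
tcp_rot: [-3.136, 0.002, -1.511]
contact_force: [-0.5, 2.0, -3.4]
opening: 0.178
```

Request:
apply_moves --targets '[[[-1,-0.05,-0.1,0,0,0,0],[-1,-0.1,-0.2,0,0,0,0],[-1,-0.1,-0.2,0,0,0,0]]]'

```text
clock: 14.05
eef_pos: [510.7, -35.9, 110.0]
tcp_rot: [-3.136, 0.002, -1.511]
contact_force: [-1.9, 2.3, -4.0]
opening: 0.18
```

```bash
python3 -c "
from h import *
show()"
```

```text
t 14.05 n 9.870 rad 35.7 z 110.0 Ftan(ccw) -0.53 Frad -2.97 Fz -4.0 op 0.18
```

Request:
apply_moves --targets '[[[-1,-0.05,-0.1,0,0,0,0],[-1,-0.1,-0.2,0,0,0,0],[-1,-0.1,-0.2,0,0,0,0]]]'

```text
clock: 14.35
eef_pos: [512.7, -34.6, 110.0]
tcp_rot: [-3.136, 0.002, -1.511]
contact_force: [-2.4, 2.1, -3.3]
opening: 0.182
```

Request:
apply_moves --targets '[[[-1,-0.06,-0.1,0,0,0,0],[-1,-0.12,-0.19,0,0,0,0],[-1,-0.12,-0.19,0,0,0,0]]]'

```text
clock: 14.65
eef_pos: [514.7, -33.2, 110.0]
tcp_rot: [-3.136, 0.002, -1.511]
contact_force: [-1.8, 1.7, -2.6]
opening: 0.177
```

Request:
apply_moves --targets '[[[-1,-0.06,-0.1,0,0,0,0],[-1,-0.13,-0.18,0,0,0,0],[-1,-0.13,-0.18,0,0,0,0]]]'

```text
clock: 14.95
eef_pos: [516.1, -32.0, 109.9]
tcp_rot: [-3.137, 0.001, -1.511]
contact_force: [-3.8, -2.3, -1.3]
opening: 0.18
```

```bash
python3 -c "
from h import *
show()"
```

```text
t 14.95 n 10.225 rad 35.7 z 109.9 Ftan(ccw) -4.35 Frad -0.67 Fz -1.3 op 0.18
```

The tangential force rose to -4.4 N and the arm lagged, so contact has begun. One small step should confirm it.

Request:
apply_moves --targets '[[[-1,-0.05,-0.07,0,0,0,0],[-1,-0.1,-0.12,0,0,0,0],[-1,-0.1,-0.12,0,0,0,0]]]'

```text
clock: 15.25
eef_pos: [516.6, -31.6, 109.9]
tcp_rot: [-3.138, 0.0, -1.51]
contact_force: [-6.2, -4.2, 0.4]
opening: 0.18
```

```bash
python3 -c "
from h import *
show()"
```

```text
t 15.25 n 10.263 rad 35.6 z 109.9 Ftan(ccw) -7.43 Frad -0.97 Fz 0.4 op 0.18
```

Request:
apply_moves --targets '[[[-1,-0.08,-0.12,0,0,0,0],[-1,-0.08,-0.12,0,0,0,0],[-1,-0.08,-0.12,0,0,0,0]]]'

```text
clock: 15.55
eef_pos: [516.8, -31.4, 109.9]
tcp_rot: [-3.14, -0.001, -1.51]
contact_force: [-6.6, -5.6, 1.4]
opening: 0.18
```

```bash
python3 -c "
from h import *
show()"
```

```text
t 15.55 n 10.276 rad 35.6 z 109.9 Ftan(ccw) -8.64 Frad -0.21 Fz 1.4 op 0.18
```

The stop is felt: 8.6 N with almost no motion, at about 10.25. I let go and rise.

Request:
apply_moves --targets '[[[-0.2,0,0,0,0,0,0],[0,0,0,0,0,0,0],[0,0,0,0,0,0,0],[0,0,0,-1.5,0,0,0],[0,0,0,-4,0,0,0],[0,0,0,-7,0,0,0],[0,0,0,-8,0,0,0],[0,0,0,-8,0,0,0]]]'

```text
clock: 16.35
eef_pos: [518.1, -31.3, 191.5]
tcp_rot: [-3.136, -0.001, -1.51]
contact_force: [0.3, -0.9, 0.1]
opening: 0.504
```

```bash
python3 -c "
from h import *
f=grab('wrist','w4');cv2.imwrite('pics/w4c.png',f['pixels'][:,:,::-1]);s=f['s'];print(s['eef_pos'],s['contact_force'])
print(rel(529.3,114,190),rel(529.3,114,109))"
```

```text
[518.10201359 -31.34019881 191.48251129] [ 0.32558542 -0.92761877  0.06955776]
(array([-1.443e+01, -2.100e+00,  1.000e-02]), array([-0.2, -0. ,  0.1])) (array([-14.43,  -2.07,   8.11]), array([-0.2, -0. ,  0.1]))
```

View pics/w4c.png

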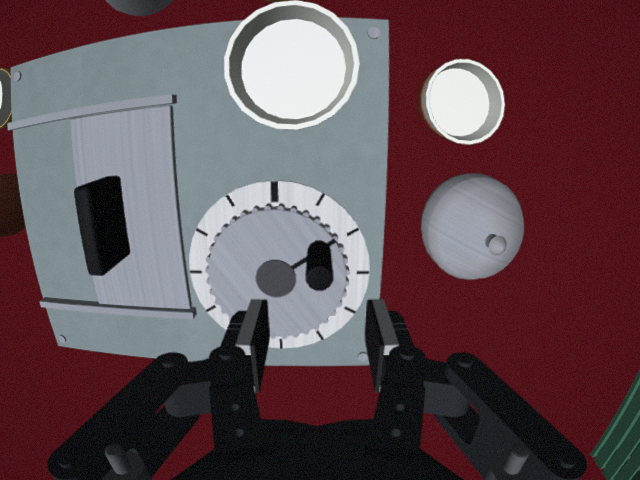

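The dial rests at about 10.2, with the peg top near (319,275), and the grip bar is near (103,225). Next is the bar.

Request:
apply_moves --targets '[[[0,-3,-0.5,0,0,0,0],[0,-6.5,-1,0,0,0,0],[0,-10,-1.5,0,0,0,0],[0,-13,-1.9,0,0,0,0],[0,-14.4,-2.1,0,0,0,0],[0,-14.4,-2.1,0,0,0,0],[0,-14.4,-2.1,2,0,0,0],[0,-14.4,-2.1,2,0,0,0]]]'

```text
clock: 17.2
eef_pos: [527.5, 112.4, 167.6]
tcp_rot: [3.14, -0.002, -1.51]
contact_force: [-0.7, 0.5, -1.0]
opening: 0.501
```

```bash
python3 - <<'E'
from h import *
f=grab('wrist','w5');s=f['s'];print(s['eef_pos'],s['contact_force'])
print(rel(529.3,114,109))
M=np.linalg.inv(f['mount']);k=foc(f);R=Ro.from_euler('xyz',s['tcp_rot'])
for X in [[529.3,114,140]]:
  c=M@[*R.inv().apply(np.array(X)-s['eef_pos']),1];th=np.arctan2(np.hypot(c[0],c[1]),c[2]);q=c[:2]/np.hypot(*c[:2])*th*k;print((q+[f['cx'],f['cy']]).round(1))
E
```

```text
[527.53181791 112.38405047 167.62727733] [-0.74810531  0.47893725 -0.99256003]
(array([-0.16, -0.13,  5.98]), array([ 0. , -0.1,  0. ]))
[314.9 283.2]
```

View pics/w5.png

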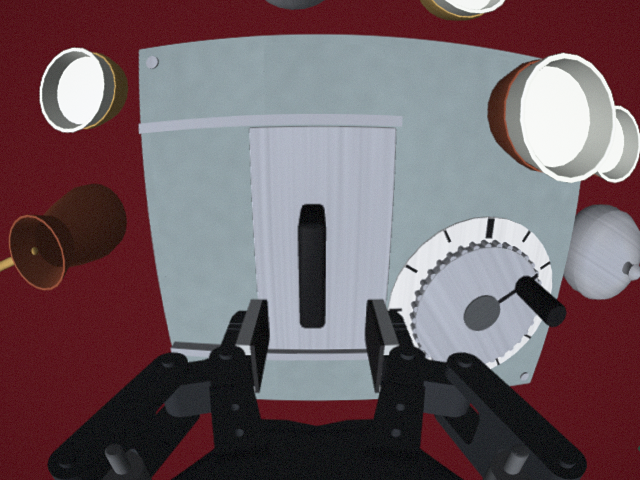

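The bar top is centred at about (313,275), within 2 px of my prediction. I go down and grip it.

Request:
apply_moves --targets '[[[0,-0.2,-0.1,2,0,0,0],[0,-0.25,-0.15,4.5,0,0,0],[0,-0.25,-0.15,5.8,0,0,0],[-1,-0.25,-0.15,5.8,0,0,0],[-1,-0.25,-0.15,5.8,0,0,0],[-1,-0.25,-0.15,5.8,0,0,0],[-1,-0.25,-0.15,5.8,0,0,0]]]' --newtons 40

```text
clock: 17.95
eef_pos: [529.8, 115.0, 111.4]
tcp_rot: [-3.141, -0.001, -1.51]
contact_force: [-0.2, 1.2, -2.0]
opening: 0.155
```

Request:
apply_moves --targets '[[[-1,-0.1,0,0,0,0,0],[-1,-0.2,0,0,0,0,0],[-1,-0.3,0,0,0,0,0],[-1,-0.3,0,0,0,0,0]]]'

```text
clock: 18.35
eef_pos: [529.6, 117.9, 111.5]
tcp_rot: [-3.141, -0.002, -1.51]
contact_force: [0.7, -3.3, -6.9]
opening: 0.156
```

Request:
apply_moves --targets '[[[-1,-0.1,0,0,0,0,0],[-1,-0.2,0,0,0,0,0],[-1,-0.25,0,0,0,0,0]]]'

```text
clock: 18.65
eef_pos: [529.4, 120.5, 111.5]
tcp_rot: [-3.141, -0.002, -1.51]
contact_force: [1.9, -3.9, -6.1]
opening: 0.158
```

Friction only, 5 mm in, so the lock is open. I continue.

Request:
apply_moves --targets '[[[-1,-0.3,0,0,0,0,0],[-1,-0.7,0,0,0,0,0],[-1,-1.1,0,0,0,0,0],[-1,-1.5,0,0,0,0,0],[-1,-1.9,0,0,0,0,0],[-1,-2.3,0,0,0,0,0],[-1,-2.7,0,0,0,0,0],[-1,-3.0,0,0,0,0,0]]]'

```text
clock: 19.45
eef_pos: [527.5, 150.9, 111.5]
tcp_rot: [-3.141, -0.002, -1.51]
contact_force: [0.4, -4.2, -4.9]
opening: 0.153
```

Request:
apply_moves --targets '[[[-1,-0.4,0,0,0,0,0],[-1,-0.8,0,0,0,0,0],[-1,-1.2,0,0,0,0,0],[-1,-1.6,0,0,0,0,0],[-1,-2.0,0,0,0,0,0],[-1,-2.4,0,0,0,0,0],[-1,-2.8,0,0,0,0,0],[-1,-3.1,0,0,0,0,0]]]'

```text
clock: 20.25
eef_pos: [525.6, 182.2, 111.5]
tcp_rot: [-3.141, -0.002, -1.51]
contact_force: [0.5, -3.8, -3.3]
opening: 0.155
```

Request:
apply_moves --targets '[[[-1,-0.1,0,0,0,0,0],[-1,-0.2,0,0,0,0,0],[-1,-0.2,0,0,0,0,0]]]'

```text
clock: 20.55
eef_pos: [525.5, 184.4, 111.4]
tcp_rot: [-3.141, -0.001, -1.51]
contact_force: [-0.6, -1.6, -3.8]
opening: 0.156
```

Request:
apply_moves --targets '[[[-1,-0.1,0,0,0,0,0],[-1,-0.15,0,0,0,0,0],[-1,-0.15,0,0,0,0,0]]]'

```text
clock: 20.85
eef_pos: [525.5, 184.9, 111.5]
tcp_rot: [-3.141, -0.003, -1.51]
contact_force: [0.9, -8.6, -1.9]
opening: 0.157
```

Request:
apply_moves --targets '[[[-1,-0.1,0,0,0,0,0],[-1,-0.1,0,0,0,0,0],[-1,-0.1,0,0,0,0,0]]]'

```text
clock: 21.15
eef_pos: [525.4, 184.9, 111.4]
tcp_rot: [-3.141, -0.004, -1.51]
contact_force: [1.6, -8.8, -2.7]
opening: 0.156
```

The force rose to 8.8 N with no motion, at 70 mm of travel, which is the end stop. I release and rise.

Request:
apply_moves --targets '[[[-0.2,0.05,0,0,0,0,0],[-0.2,0.05,0,0,0,0,0],[-0.2,0.05,0,0,0,0,0],[-0.2,0.05,0,-1.5,0,0,0],[-0.2,0.05,0,-5,0,0,0],[-0.2,0.05,0,-9,0,0,0],[-0.2,0.05,0,-12,0,0,0],[-0.2,0.05,0,-12,0,0,0]]]'

```text
clock: 21.95
eef_pos: [528.0, 186.1, 236.3]
tcp_rot: [-3.133, -0.002, -1.509]
contact_force: [0.5, 0.5, -0.9]
opening: 0.397
```

```bash
python3 -c "
from h import *
f=grab('wrist','w6');s=f['s'];print(s['clock'],s['eef_pos'],s['contact_force'])
grab('top','top6');a=cv2.imread('pics/top6.png');b=cv2.imread('pics/top0.png');c=(cv2.absdiff(a,b).max(2)>60).astype(np.uint8)
n,_,st,ce=cv2.connectedComponentsWithStats(c);print([x.tolist() for x in st[1:] if x[4]>25])"
```

```text
21.95 [527.96195325 186.12458668 236.2737199 ] [ 0.50204189  0.49719171 -0.87241416]
[[155, 201, 161, 279, 26094], [340, 272, 14, 12, 74], [323, 292, 9, 10, 44], [596, 409, 44, 33, 817], [317, 440, 108, 40, 1454], [299, 452, 21, 15, 42]]
```

View pics/w6.png

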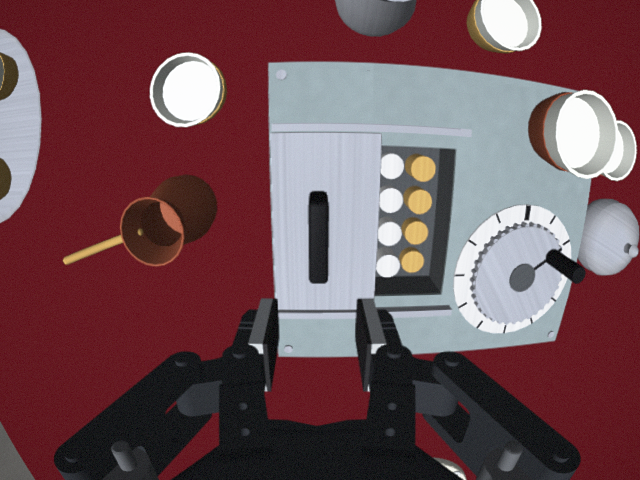

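The cover stands fully open at x 272–380, with the coins in the well visible. The dial is at about 10.2, everything else is in place, and the gripper is clear. I hand the job in.

```bash
python3 -c "
from rig import r
print(r.sign_off())"
```

```text
the job is handed in; nothing more can be done
None
```

The strongbox is open and the job is handed in, at about 22 s on the clock (limit 69 s).

- **Dial:** I led the peg left to 7 and held it about 1.4 s (the arm read 7.01 and the camera about 7.03). I then led it right to 2 and held about 1.4 s (the arm read 1.99 and the camera 2.00). Going left again in small steps, I felt the stop at about 10.2. I stopped pressing at 8.6 N, below the 16 N limit, and let go.
- **Cover:** It slid with about 4 N of friction and never caught. It met its end stop after 70 mm, where I pressed with 8.8 N, then released and rose clear.
- **Last checks:** The wrist picture shows the cover fully open with the coins visible and the dial at about 10.2. The wrist force was near zero. The cups, pot and bowl around the box looked undisturbed. In the before-and-after top views, changes away from the arm and cover came only from the peg's move. The arm hid some of the left side in that comparison.
- **Disagreement:** My first estimate of the dial axis, from the top camera, was off by about 2 mm. It caused up to about 10 N of sideways force on the peg on the way to 7. I corrected it from the forces and the wrist view.

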